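# Transfer a hanging carrier over the rail end stops onto the next rail

## Robot

A 6-joint arm with a two-finger parallel gripper is mounted at the origin on the work surface; the furniture and walls round the work are solid. World frame = base frame: x ahead of the robot, y to its left, z up, the work surface at z = 0. Lengths are in mm, angles in rad, forces in N, time in s.
With the tool pointing down it reaches from about 325 to 1000 mm from the base axis. Payload 5.1 kg.
Tool frame: the origin (TCP) lies on the centre line of the jaws, within the pads' length; the fingertips stand 14 mm ahead of it and the grasp point (between the pads) lies 5 mm behind it; z points along the fingers, y is the line along which they close (so a half turn about z gives the same grasp; the last joint's range is limited). The gripper opens to 85 mm and grips with 20 to 120 N. Pads are 22 mm wide; open, the fingers measure 114 mm over their backs; the gripper's body (76 mm by 85 mm) begins 54 mm behind the grasp point. The pads swing forward as they close: fully open they stand 13 mm farther back than shut.
Start: joints at [1.194, 0.124, 1.65, -0, 1.367, -0.083], TCP at [188.256, 622.129, 245.322] pointing down, gripper open.
Joint ranges: [-2.61, 2.61], [-1.02, 2.33], [0.03, 2.71], [-1.35, 4.49], [0.32, 2.68], [-2.91, 2.91]. Speed limits (rad/s): [2.57, 2.57, 3.14, 3.14, 3.14, 3.14].

## Interface

Orientations are given as a unit quaternion [x, y, z, w].
In Python, from rig import r gives the robot as it stands.
- The arm moves only by the shell command python3 -m inch 'ROWS' [OPENING]. ROWS is JSON, a list of rows, each a list of 4 numbers: the shift along the tool's x, y, z in m, then the turn about the tool's z in rad. A call has 1 to 5 rows; each row shifts and turns the commanded pose from where the row before left it, along the tool's axes as they then stand; what a row does not reach is not made up. A row lasts 1/12 s, in which the tool goes at most 41.7 mm and 7.16 degrees, less where a joint would pass 70% of its speed; a pose out of reach is approached as far as the arm can. A call with a gripper value outside its range is refused whole. OPENING is the finger opening in m, from 0 to 0.0854, set as the call begins (- or left out, the last holds). The fingers move at their own pace and stop on an object; the grip force is fixed at half the most. Time passes only in rows, so rows that do not move let the fingers close. It gives the time, the measured TCP pose, the force, the opening and the grip force at its end, in the units of the state.
- r.sense(): the state, without advancing time (a new reading comes with each control period).
- r.capture(name): name is "scene" or "top" or "wrist"; returns the picture (400x640x3 uint8, red, green, blue); there is no depth.
- r.camera_model(name): a dict with "vfov" (degrees; the focal length in pixels is half the picture's height over the tangent of half this angle, whatever the lens; pixels are square), "cx", "cy" (the principal point, pixels), "T" (4x4, takes a point from camera to world coordinates). Camera axes: x right, y up, looking along -z (the intrinsics and any distortion apply to the point x, -y, -z); pixel columns grow to the right and rows downward; lengths in mm; the calibration is good to about 2 mm. The wrist camera is an equidistant fisheye: a pixel r from the principal point sees the ray r / f radians off the axis. A picture is of the moment at which its call begins: read the wrist's pose just before it. camera_model takes no time and is no camera call; for the wrist camera it gives the pose at the moment of the call.
- r.close_job(): hands the job in; it is judged then, once.
The state is a dict: "time_s": time; "joints": joint angles; "dq": joint speeds; "effort": joint torques, N m; "position": TCP position; "eef_rot": TCP orientation; "ft_force": force on the tool from outside, world axes, zero at the start; "torque": the same for the moment, N m; "grip_width": finger opening in mm; "grasp_force": force on a finger pad.
Only numpy, scipy, OpenCV 4.12 (cv2) and the standard library are available. Lean on these libraries where they do the work, as an engineer would, in place of code of your own. Each camera call takes 0.05 s, during which the arm holds its last target. There are 200 camera calls.

## Task

Take the yellow carrier with its brass fitting off the grey-stand rail by lifting its eye over the end stop, and hang it on the blue-stand rail, over that rail's end stop. With the carrier hanging on the rod, slide it gently along until it has pushed the red friction sleeve of the clamp-on stop about 5 mm in - feel for the sleeve, do not shove it much farther and never force the carrier against the rails - then let go, leaving it hanging still. Leave the jar, the tape measure and the glue bottle where they stand.

Things in the scene. Friction and masses are not known exactly. Their poses are not given: they have to be found in the camera images.
- rail_a: Rail the carrier starts on: fixed grey stand with a level steel rod, 10 mm diameter, axis 170 mm above the worktop, running along the body's +y from its free end to a post 163 mm away (post top 190 mm high). Origin: on the worktop straight below the free end (outer face of the end stop); z up.
- end_a (a point): Centre of the outer face of rail_a's end stop: a grey disc on the free end of the rod, concentric with it, 24 mm diameter, 6 mm thick. Axes as rail_a. A gap of 55 to 75 mm separates it from rail_b's end stop.
- rail_b: Rail to transfer to: fixed blue stand, rod of the same diameter and height (axis 170 mm up), but running along the body's -y, to a post 203 mm away. Origin: on the worktop straight below its free end; z up. The rods may be up to 20 mm out of line and 0.12 rad out of parallel. A dark stop block, 36 x 24 x 36 mm, centred on the rod, is clamped on it (see stop_sleeve).
- end_b (a point): Centre of the outer face of rail_b's end stop, a blue disc like rail_a's (24 mm diameter, 6 mm thick, concentric). Axes as rail_b.
- stop_sleeve (a joint): Red sleeve, 26 mm diameter, round rail_b's rod, 20 mm out from the stop block. Its face starts 75 to 115 mm from end_b along -y, a place set anew each time and not measured: feel or look for it. Slides along -y into the block: 0 = out (start), at most 0.015 m. No spring: friction, gives at about 4 N, stays where pushed.
- carrier: Yellow plate carrier with a brass fitting, 10 mm thick, about 0.3 kg, hanging loose on rail_a. Origin: point on the rod's axis when it hangs; z up, x across, y along the rod. Its closed eye's V-shaped roof (25 degrees) rests on the rod. Hanging, it cannot pass a disc or the sleeve. Fitting (46 mm diameter, up to 32 mm thick) ends 105 mm below the origin.
- eye (a point): Centre of the carrier's eye for passing over end discs, 14 mm below the carrier's origin. The eye is 38 mm wide, its roof's apex 5.5 mm above the carrier's origin, its flat bottom 33 mm below it. A 24 mm disc passes when this point is within 5 mm of the rod's axis in height and 6 mm sideways.
- grip_tab (a point): Grip point on the carrier's tab, 45 mm above the carrier's origin. Tab 32 mm wide (x), 10 mm thick (y), 10 to 64 mm above the origin. Grip across the thickness from above; keep the fingertips at least 22 mm above the origin, to clear discs, sleeve and block (18 mm above the axis). Pressed down on the rod, the carrier drags and tips in the grip, adding several N; with its weight eased it slides freely.
- jar_nuts: Bystander: clear jar with blue lid, 69 mm wide, 118 mm tall, standing behind the rails. Origin at its underside.
- tape_measure: Bystander: tan and black tape measure, 37 x 81 x 62 mm, in front of the rails. Origin at its underside.
- glue_bottle: Bystander: yellow glue bottle with orange nozzle, 38 x 58 x 164 mm, standing behind the rails. Origin at its underside.
Not all that is in view belongs to the job. Leave any green look-alike of the carrier alone.

How it is judged:
By the outcome, as a careful person would: the job done as asked, in the order asked, and still so for the second after the job is handed in, with the robot touching nothing.
It also fails if it takes over 48 s, if anything falls off the work surface, if the arm or the gripper's body presses on something with over 40 N, if the wrist force passes 120 N, or if a joint passes its speed limit or range.

## Working session

There is one attempt and no reset: what is moved stays moved. The work goes in short steps, Python scripts to look and compute and a shell command to move; the robot and the scene stay as the last step left them, time stands still between calls to the robot, and variables do not carry over. Pictures are saved under pics/ and viewed, at most 10 in all, crops included, and the job is handed in when it is done.

```bash
ls; mkdir -p pics; python3 - <<'E'
from rig import r
import cv2,numpy as np,pickle
d={}
for n in("scene","top","wrist"):
    m=r.camera_model(n);im=r.capture(n);d[n]=(m,im)
    cv2.imwrite(f"pics/{n}0.png",im[:,:,::-1]);print(n,m["vfov"],m["cx"],m["cy"],np.round(m["T"],3).tolist(),[k for k in m])
pickle.dump(d,open("d0.pkl","wb"));print(r.sense())
E
```

```text
pics
scene 47.06057270368665 325.06058508506595 209.7753529248704 [[0.674, 0.574, -0.464, -34.524], [-0.738, 0.539, -0.405, -473.349], [0.017, 0.616, 0.788, 1111.154], [0.0, 0.0, 0.0, 1.0]] ['vfov', 'cx', 'cy', 'T']
top 51.54312095360538 320.84872927302797 198.75295467864197 [[-0.001, 0.994, -0.106, 417.688], [-0.999, 0.002, 0.032, 67.25], [0.032, 0.106, 0.994, 1186.741], [0.0, 0.0, 0.0, 1.0]] ['vfov', 'cx', 'cy', 'T']
wrist 65.70646984690485 311.81459894012943 190.9979836629092 [[0.29, -0.918, -0.269, 118.487], [0.957, 0.278, 0.084, 642.301], [-0.002, -0.282, 0.959, 373.876], [0.0, 0.0, 0.0, 1.0]] ['vfov', 'cx', 'cy', 'T']
{'time_s': 0.15, 'joints': array([ 1.19441079e+00,  1.24365906e-01,  1.65132895e+00,  8.20867896e-06,
        1.36749310e+00, -8.25855781e-02]), 'dq': array([ 1.42972315e-03, -3.01647618e-03, -2.16737981e-03,  2.10466806e-03,
        1.24221585e-03,  7.74781467e-05]), 'effort': array([ 7.72992043e-04, -4.24227226e+01, -3.66014922e+01, -1.13691260e-04,
        4.62944343e-03,  4.70289467e-05]), 'position': array([188.09059316, 621.73610693, 244.34705641]), 'eef_rot': array([ 1.46372985e-01,  9.89229151e-01, -7.75824742e-04, -1.85360619e-04]), 'ft_force': array([-1.02765228,  0.01731509,  0.10592932]), 'torque': array([-0.00553815, -0.0165152 , -0.02680768]), 'grasp_force': 0.0, 'grip_width': 85.75715673960265}
```

View pics/scene0.png

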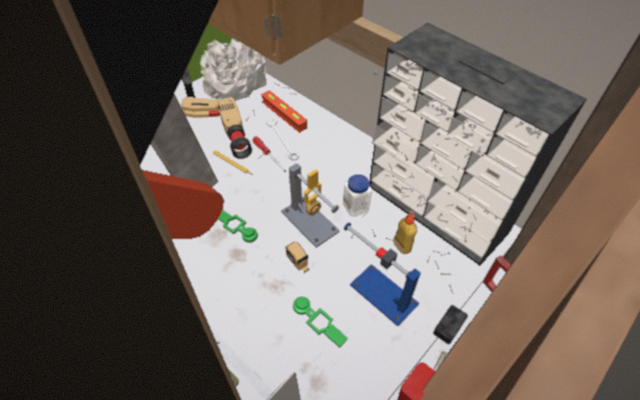

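View pics/top0.png

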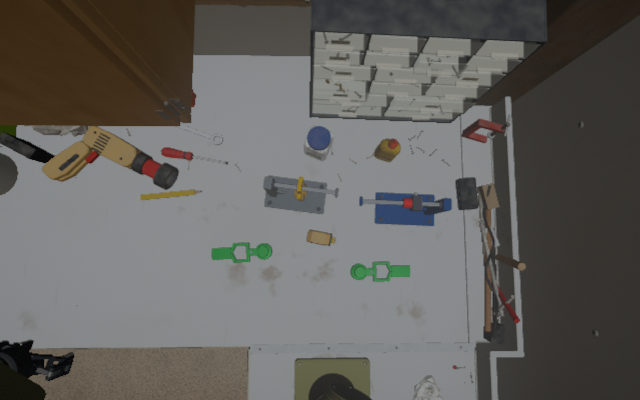

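Scene: yellow carrier at about (313,192), grey end disc (336,208), blue disc (347,227), red sleeve (382,253). Top: carrier (300,188), grey disc (337,192), blue disc (361,201), sleeve (408,203).
Candidates for the carrier: yellow carrier (300,188 in top), green look-alikes (243,252) and (380,271), yellow glue bottle (388,150). I choose the yellow one on the grey rail and check it in a close crop.

```bash
python3 - <<'E'
import cv2,pickle,numpy as np
d=pickle.load(open("d0.pkl","rb"))
t=d["top"][1][160:230,255:460];s=d["scene"][1][155:325,275:430]
t=cv2.resize(t,(780,266),interpolation=cv2.INTER_CUBIC);s=cv2.resize(s,(304,334),interpolation=cv2.INTER_CUBIC)
o=np.zeros((600,780,3),np.uint8);o[:266]=t;o[266:600,:304]=s
c=cv2.resize(d["scene"][1][160:225,280:350],(359,334),interpolation=cv2.INTER_CUBIC);o[266:600,320:679]=c
cv2.imwrite("pics/crop1.png",o[:,:,::-1])
E
```

```text
(no output)
```

View pics/crop1.png

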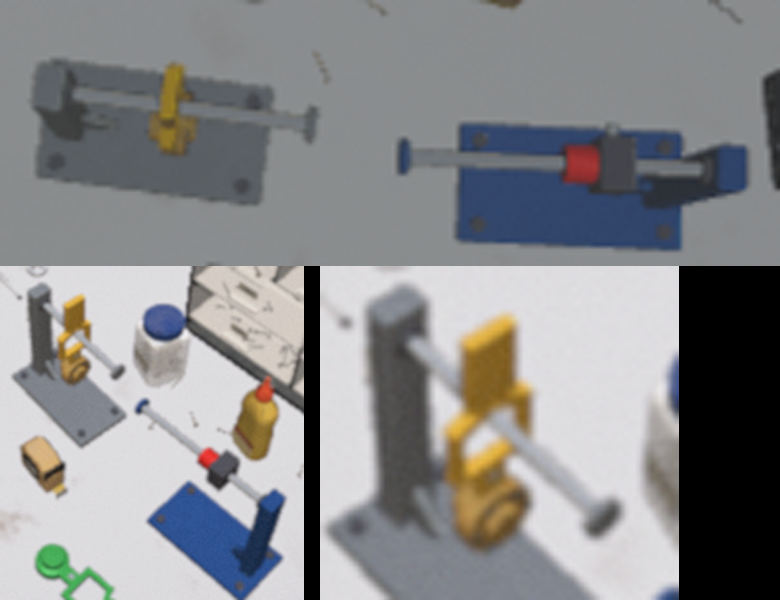

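The crop shows the right thing: yellow plate, eye round the grey rod, brass ring below. Grey disc is at top (337,192.4) / scene (335,209); blue disc at top (361.2,201) / scene (347.4,226.8).

```bash
cat > h.py <<'E'
import numpy as np,cv2,pickle
def ray(m,u,v,fish=False):
    f=200/np.tan(np.radians(m["vfov"]/2));x,y=(u-m["cx"])/f,(v-m["cy"])/f
    if fish:
        t=np.hypot(x,y);k=np.sin(t)/t if t>1e-9 else 1;d=np.array([x*k,-y*k,-np.cos(t)])
    else: d=np.array([x,-y,-1.])
    T=np.array(m["T"]);d=T[:3,:3]@d;return T[:3,3],d/np.linalg.norm(d)
def plane(m,u,v,z,fish=False):
    o,d=ray(m,u,v,fish);return o+d*(z-o[2])/d[2]
def tri(*rays):
    A=sum(np.eye(3)-np.outer(d,d) for o,d in rays);b=sum((np.eye(3)-np.outer(d,d))@o for o,d in rays)
    p=np.linalg.solve(A,b);return p,[float(np.linalg.norm((np.eye(3)-np.outer(d,d))@(p-o))) for o,d in rays]
def proj(m,p,fish=False):
    T=np.array(m["T"]);q=T[:3,:3].T@(np.array(p)-T[:3,3]);x,y,z=q[0],-q[1],-q[2]
    f=200/np.tan(np.radians(m["vfov"]/2));h=np.hypot(x,y)
    k=(np.arctan2(h,z)/h if fish else 1/z)*f
    return m["cx"]+k*x,m["cy"]+k*y
E
python3 - <<'E'
from h import *
np.set_printoptions(precision=1,suppress=True)
d=pickle.load(open("d0.pkl","rb"));T=d["top"][0];S=d["scene"][0]
tp=lambda u,v:(255+u/3.805,160+v/3.8); sp=lambda u,v:(275+u/1.961,155+(v-266)/1.965); cp=lambda u,v:(280+(u-320)/5.13,160+(v-266)/5.14)
for n,a,b in (("endA",tp(312,123),cp(604,518)),("endB",tp(403,156),sp(142,407)),("tabtop",tp(174,67),cp(492,324)),("sleeve",tp(581,163),sp(209,460)),("postA",tp(55,75),cp(397,300)),("postB",tp(731,168),sp(271,500))):
    print(n,*tri(ray(T,*a),ray(S,*b)))
for n,u,v in (("endA",315,123),("rodA",80,95),("rodAcar",173,105),("endB",400,156),("sleeveface",565,163),("rodB",700,170)): print(n,plane(T,*tp(u,v),170))
w=d["wrist"][0];s=w["T"];print(np.array(s)[:3,3])
E
```

```text
endA [542.1  -5.5 166.5] [0.42251728005828715, 0.42251728005831846]
endB [520.9 -65.2 165.3] [0.21138499402584263, 0.21138499402576913]
tabtop [565.2  87.1 225.9] [5.83496374786324, 5.834963747862982]
sleeve [ 515.3 -180.7  168.7] [1.3212832915346626, 1.3212832915345971]
postA [567.6 162.4 186.3] [3.7507328340187933, 3.750732834018677]
postB [ 510.9 -273.9  186.2] [0.9093452508040819, 0.9093452508041524]
endA [542.   -7.5 170. ]
rodA [559.9 145.2 170. ]
rodAcar [553.6  84.9 170. ]
endB [520.5 -62.8 170. ]
sleeveface [ 516.2 -170.8  170. ]
rodB [ 511.8 -259.6  170. ]
[118.5 642.3 373.9]
```

View pics/wrist0.png

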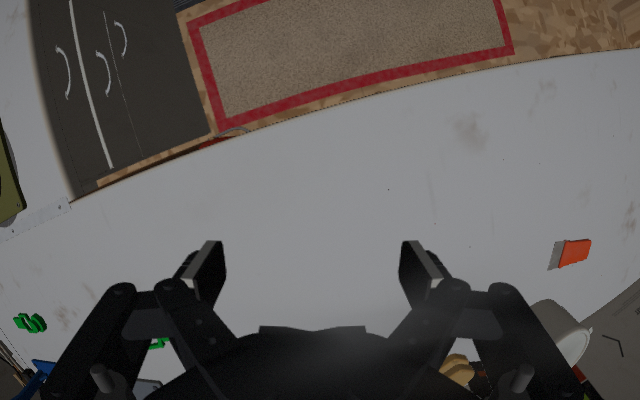

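Wrist view: only worktop and fingers at (210,270) and (415,270), with nothing of the job in view. The heights agree with 170 mm and the gap is about 57 mm. Next I lift, turn to the rail-A direction and travel above the rails.

```bash
python3 -m inch '[[0,0,-0.041,-0.0885],[0,0,-0.041,-0.0885],[-0.0245,-0.0316,0,0],[-0.0245,-0.0316,0,0],[-0.0245,-0.0316,0,0]]' -
```

```text
time_s: 0.57
position: [250.5, 518.7, 328.2]
eef_rot: [0.057, 0.998, 0.001, 0.0]
ft_force: [0.9, 0.4, -0.8]
grip_width: 85.3
grasp_force: 0.0
```

```bash
R='x'; python3 -m inch '[[-0.0245,-0.0316,0,0],[-0.0245,-0.0316,0,0],[-0.0245,-0.0316,0,0],[-0.0245,-0.0316,0,0],[-0.0245,-0.0316,0,0]]' && python3 -m inch '[[-0.0245,-0.0316,0,0],[-0.0245,-0.0316,0,0],[-0.0245,-0.0316,0,0],[-0.0245,-0.0316,0,0],[-0.0245,-0.0316,0,0]]' && python3 -m inch '[[-0.0245,-0.0316,0,0],[-0.0245,-0.0316,0,0],[-0.015,0,0,0],[0,0,0,0]]'
python3 - <<'E'
from rig import r
import cv2,pickle
m=r.camera_model("wrist");im=r.capture("wrist");cv2.imwrite("pics/w1.png",im[:,:,::-1]);pickle.dump((m,im),open("w1.pkl","wb"))
E
```

```text
time_s: 0.98
position: [353.8, 346.4, 327.1]
eef_rot: [0.058, 0.998, -0.0, -0.0]
ft_force: [-0.5, 0.8, -0.6]
grip_width: 85.5
grasp_force: 0.0
time_s: 1.4
position: [457.1, 175.1, 327.2]
eef_rot: [0.058, 0.998, 0.0, 0.0]
ft_force: [0.7, 1.0, 1.2]
grip_width: 85.4
grasp_force: 0.0
time_s: 1.73
position: [514.5, 104.5, 326.6]
eef_rot: [0.061, 0.998, -0.0, -0.0]
ft_force: [-0.1, 0.3, 0.7]
grip_width: 85.3
grasp_force: 0.0
```

View pics/w1.png

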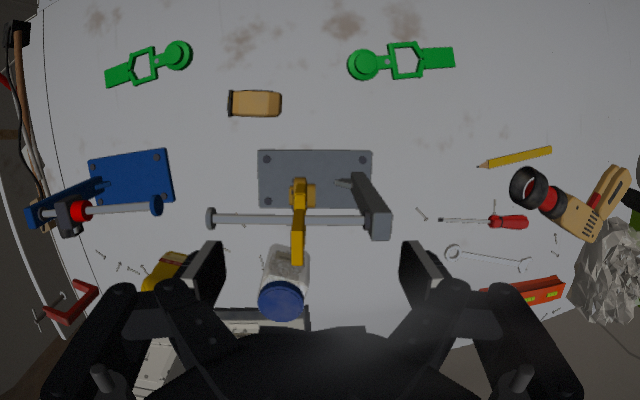

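Wrist view: carrier tab from (300,220) to its top edge at (297,262), grey disc (209,217), blue disc (156,205), red sleeve (82,210). Jar (282,290) and glue bottle (165,270) stand behind the rails, and the tape (255,103) in front.

```bash
python3 - <<'E'
from h import *
np.set_printoptions(precision=1,suppress=True)
m,im=pickle.load(open("w1.pkl","rb"));hsv=cv2.cvtColor(im,cv2.COLOR_RGB2HSV)
y=((hsv[...,0]>17)&(hsv[...,0]<30)&(hsv[...,1]>150)&(hsv[...,2]>60))
for v in range(226,270,4):
    c=np.where(y[v,270:320])[0]+270;print(v,c.min() if len(c) else 0,c.max() if len(c) else 0,end="; ")
print()
for n,u,v in (("endA",206,217.5),("rodA",350,221),("endB",163,205),("rodB",120,210),("sleeve",88,211)): print(n,plane(m,u,v,170,True))
d=pickle.load(open("d0.pkl","rb"));S=d["scene"][0]
# two-view check of points
cp=lambda u,v:(280+(u-320)/5.13,160+(v-266)/5.14);sp=lambda u,v:(275+u/1.961,155+(v-266)/1.965)
print("endA",*tri(ray(m,206.5,217.5,True),ray(S,*cp(604,518))));print("endB",*tri(ray(m,162,205,True),ray(S,*sp(142,407))))
for v in(256,260,264): print(v,plane(m,298,v,234,True), "scene px",proj(S,plane(m,298,v,234,True)))
E
```

```text
226 292 302; 230 292 302; 234 291 304; 238 291 303; 242 291 303; 246 291 303; 250 291 302; 254 291 302; 258 291 302; 262 291 302; 266 0 0; 
endA [540.8  -9.4 170. ]
rodA [561.4 136.6 170. ]
endB [521.9 -56.1 170. ]
rodB [ 521.6 -116.2  170. ]
sleeve [ 517.9 -168.5  170. ]
endA [539.5  -7.8 171.6] [0.7478663286418801, 0.7478663286419197]
endB [524.1 -63.  160.3] [0.41165226581529546, 0.41165226581539693]
256 [560.2  87.1 234. ] scene px (np.float64(314.4482649718518), np.float64(169.81027004391584))
260 [563.9  86.5 234. ] scene px (np.float64(315.5689172962746), np.float64(169.15191919267292))
264 [567.7  86.  234. ] scene px (np.float64(316.703250206569), np.float64(168.4859890356026))
```

```bash
python3 -m inch '[[-0.0208,-0.0074,0.01,0],[-0.0207,-0.0074,0.01,0],[0,0,0.02,0],[0,0,0.016,0],[0,0,0,0]]' 0.05
python3 - <<'E'
from rig import r
from h import *
np.set_printoptions(precision=1,suppress=True)
m=r.camera_model("wrist");im=r.capture("wrist");cv2.imwrite("pics/w2.png",im[:,:,::-1]);pickle.dump((m,im),open("w2.pkl","wb"))
m1,i1=pickle.load(open("w1.pkl","rb"))
hsv=cv2.cvtColor(im,cv2.COLOR_RGB2HSV)
y=((hsv[...,0]>17)&(hsv[...,0]<30)&(hsv[...,1]>150)&(hsv[...,2]>60))
for v in range(240,330,6):
    c=np.where(y[v,250:370])[0]+250;print(v,c.min() if len(c) else 0,c.max() if len(c) else 0,end="; ")
s=r.sense();print(s["position"],s["eef_rot"])
E
```

```text
time_s: 2.2
position: [549.9, 88.2, 266.8]
eef_rot: [0.058, 0.998, -0.0, -0.004]
ft_force: [0.2, -0.2, -0.8]
grip_width: 50.0
grasp_force: 0.0
240 304 319; 246 303 319; 252 303 318; 258 303 318; 264 0 0; 270 0 0; 276 0 0; 282 0 0; 288 0 0; 294 0 0; 300 0 0; 306 0 0; 312 0 0; 318 0 0; 324 0 0; [550.6  88.2 268.9] [ 0.1  1.  -0.  -0. ]
```

View pics/w2.png

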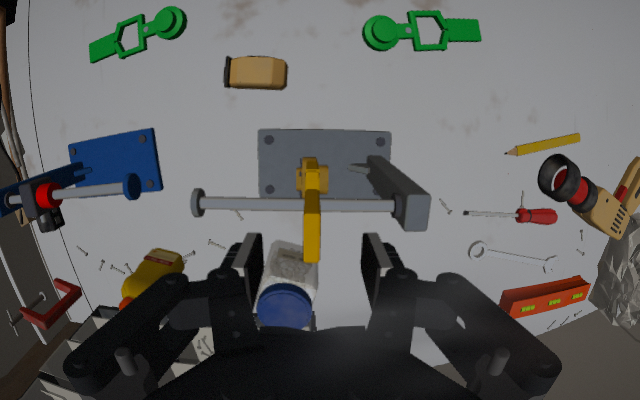

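Tab top edge at (311,261), centred between the fingers (252 and 370). Grey disc (197,202), blue disc (132,186), sleeve (45,195).

```bash
python3 - <<'E'
from h import *
np.set_printoptions(precision=1,suppress=True)
m1,i1=pickle.load(open("w1.pkl","rb"));m2,i2=pickle.load(open("w2.pkl","rb"));d=pickle.load(open("d0.pkl","rb"));T,it=d["top"]
for n,a,b,t in (("tabedge",(296.5,264.5),(310.5,262),None),("endAdisc",(210,217.5),(198,202),(337,192.4)),("endBdisc",(156,205),(132,186.5),(361.2,201))):
    R=[ray(m1,*a,True),ray(m2,*b,True)];print(n,*tri(*R))
    if t: print(" +top",*tri(*R,ray(T,*t)))
# disc crops
def big(im,x,y,w=24,h=20): return cv2.resize(im[y-h:y+h,x-w:x+w],(384,320),interpolation=cv2.INTER_CUBIC)
o=np.hstack([big(i2,200,202),big(i2,128,188)]);cv2.imwrite("pics/c2.png",o[:,:,::-1])
# yellow tab in top
hs=cv2.cvtColor(it,cv2.COLOR_RGB2HSV);y=(hs[...,0]>17)&(hs[...,0]<30)&(hs[...,1]>130)
for v in range(175,190,3):
    c=np.where(y[v,280:320])[0]+280
    if len(c): print(v,c.min(),c.max(),plane(T,c.mean(),v,234))
print(m1["T"][:3,:3]@np.array([1,0,0]),m2["T"][:3,:3]@np.array([1,0,0]))
E
```

```text
tabedge [569.7  84.4 231.4] [0.2121458186205454, 0.21214581862066215]
endAdisc [544.2  -8.4 160.9] [0.27971215771152497, 0.27971215771154684]
 +top [542.3  -5.8 167. ] [0.3801326331292913, 0.33562232900477357, 0.04739323808915494]
endBdisc [521.9 -67.  166.5] [0.05911884978307475, 0.05911884978310601]
 +top [521.2 -65.5 168.8] [0.16181095209778856, 0.29798575381631504, 0.37863008389934716]
178 299 302 [567.6  83.8 234. ]
181 298 302 [560.5  84.9 234. ]
184 298 302 [553.5  84.9 234. ]
187 298 301 [546.5  86.  234. ]
[ 0.1  1.  -0. ] [ 0.1  1.  -0. ]
```

View pics/c2.png

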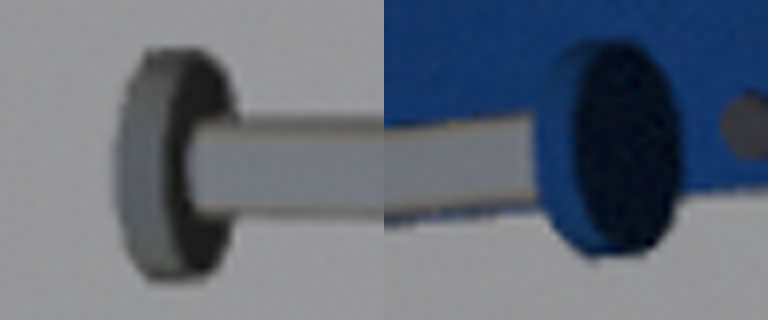

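```bash
python3 - <<'E'
from h import *
np.set_printoptions(precision=1,suppress=True)
m,i2=pickle.load(open("w2.pkl","rb"))
for n,u,v in (("endBface",134.5,186.5),("endAbody",198.5,202.6),("rodA",230,203.3),("rodA2",380,207),("sleeve?",58,193)): print(n,plane(m,u,v,170,True))
E
python3 -m inch '[[-0.0035,-0.003,0.02,0],[0,0,0.02,0],[0,0,0.017,0],[0,0,0,0],[0,0,0,0]]' 0.05
```

```text
endBface [521.5 -61.8 170. ]
endAbody [542.1  -3.8 170. ]
rodA [545.5  22.9 170. ]
rodA2 [562.1 140.1 170. ]
sleeve? [ 515.8 -164.   170. ]
time_s: 2.67
position: [555.1, 84.5, 214.9]
eef_rot: [0.058, 0.998, 0.0, -0.0]
ft_force: [0.4, -0.6, 1.0]
grip_width: 49.7
grasp_force: 0.0
```

```bash
python3 -m inch '[[0.0008,0,0.0045,0],[0,0,0,0],[0,0,0,0]]' && python3 -m inch '[[0,0,0,0],[0,0,0,0],[0,0,0,0],[0,0,0,0],[0,0,0,0]]' 0 && python3 -m inch '[[0,0,0,0],[0,0,0,0],[0,0,0,0]]'
```

```text
time_s: 2.92
position: [555.2, 84.2, 211.3]
eef_rot: [0.058, 0.998, 0.0, 0.001]
ft_force: [0.3, -0.2, 0.1]
grip_width: 50.0
grasp_force: 0.0
time_s: 3.33
position: [555.0, 84.1, 210.4]
eef_rot: [0.058, 0.998, 0.0, 0.0]
ft_force: [-0.3, 1.0, 2.0]
grip_width: 9.1
grasp_force: 61.2
time_s: 3.58
position: [555.0, 84.1, 210.4]
eef_rot: [0.058, 0.998, 0.0, 0.0]
ft_force: [-0.2, 2.5, 4.3]
grip_width: 9.4
grasp_force: 61.3
```

```bash
python3 -m inch '[[0,0,-0.002,0],[0,0,-0.003,0],[0,0,0,0],[0,0,0,0]]' && python3 -m inch '[[0,0,-0.005,0],[0,0,-0.004,0],[0,0,0,0],[0,0,0,0]]'
python3 - <<'E'
from rig import r
import cv2,numpy as np
S=r.capture("scene")[150:270,270:420];T=r.capture("top")[160:220,260:420]
o=np.zeros((600,800,3),np.uint8);o[:300]=cv2.resize(T,(800,300),interpolation=3);o[300:,:375]=cv2.resize(S,(375,300),interpolation=3)
W=r.capture("wrist")[130:330,170:450];o[300:,380:800]=cv2.resize(W,(420,300));cv2.imwrite("pics/l1.png",o[:,:,::-1])
E
```

```text
time_s: 3.92
position: [554.3, 83.7, 214.0]
eef_rot: [0.058, 0.998, -0.0, -0.001]
ft_force: [0.1, -0.0, -2.6]
grip_width: 9.0
grasp_force: 60.5
time_s: 4.25
position: [555.1, 83.9, 224.5]
eef_rot: [0.058, 0.998, 0.0, 0.001]
ft_force: [-0.0, 0.9, -3.7]
grip_width: 9.3
grasp_force: 60.6
```

View pics/l1.png

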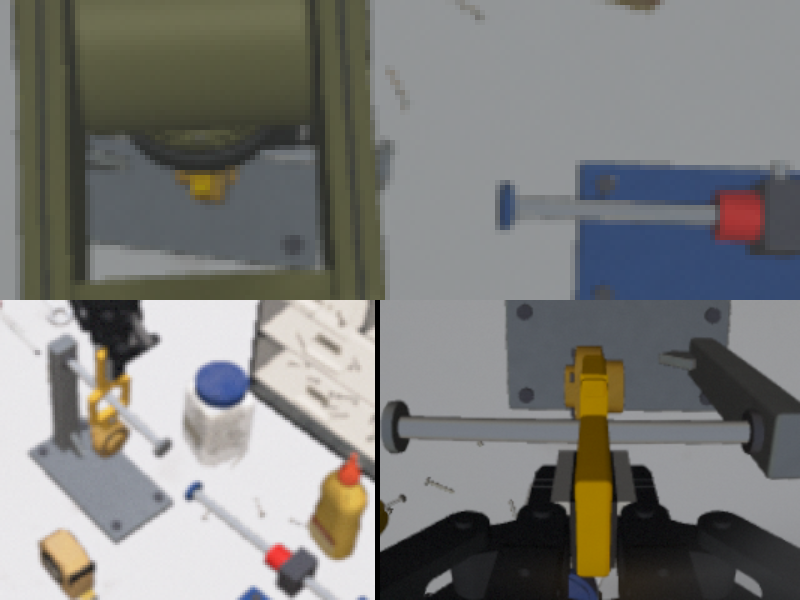

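Wrist crop: the carrier hangs lifted, with the rod through its eye and clear of both sides. The wrist carries about 3 N, so only its weight. I slide it along rail A towards the disc.

```bash
python3 -m inch '[[0.0003,-0.013,0,0],[0.0003,-0.017,0,0],[0.0002,-0.017,0,0],[0.0002,-0.013,0,0],[0,0,0,0]]'; python3 -m inch '[[0,0,0,0]]'
python3 - <<'E'
from rig import r
from h import *
m=r.camera_model("wrist");i=r.capture("wrist");pickle.dump((m,i),open("w3.pkl","wb"))
o=cv2.resize(i[130:280,180:380],(800,600),interpolation=3);cv2.imwrite("pics/w3.png",o[:,:,::-1])
E
```

```text
time_s: 4.82
position: [546.4, 22.0, 223.7]
eef_rot: [0.06, 0.998, -0.001, -0.0]
ft_force: [0.3, -1.0, -2.7]
grip_width: 9.5
grasp_force: 60.4
time_s: 4.9
position: [546.6, 23.7, 223.8]
eef_rot: [0.059, 0.998, 0.0, -0.0]
ft_force: [0.3, 0.5, -3.4]
grip_width: 9.4
grasp_force: 60.4
```

View pics/w3.png

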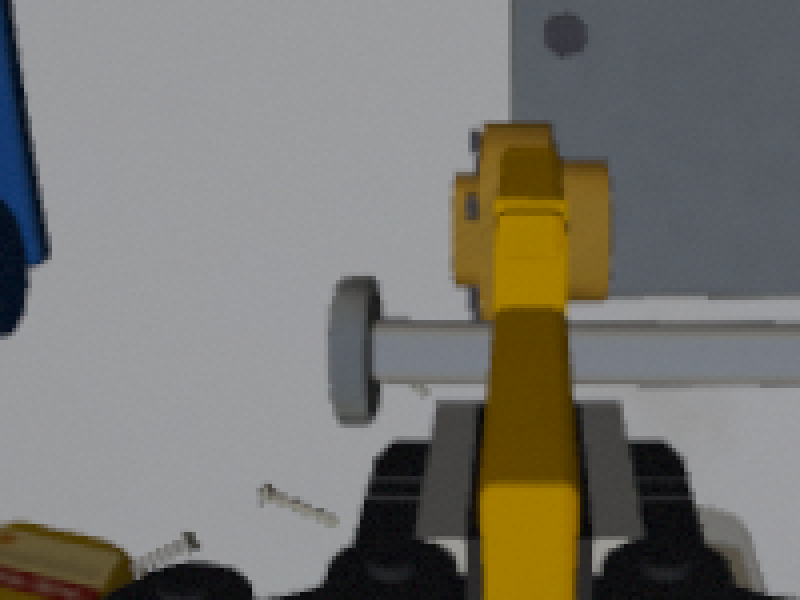

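Disc centre at (268.7,217.5), rod (292.5,218) full-frame; the eye still surrounds the rod.

```bash
python3 - <<'E'
from h import *
np.set_printoptions(precision=1,suppress=True)
m,i=pickle.load(open("w3.pkl","rb"))
for n,u,v in (("disc",268.7,217.5),("rod",292.5,218),("rodR",378,218.2)): print(n,plane(m,u,v,170,True))
hs=cv2.cvtColor(i,cv2.COLOR_RGB2HSV);y=(hs[...,0]>17)&(hs[...,0]<30)&(hs[...,1]>150)
for v in (212,240,256,270,276,280,284,290):
    c=np.where(y[v,280:340])[0]+280
    if len(c): print(v,c.min(),c.max(),plane(m,c.mean(),v,248,True),plane(m,c.mean(),v,184,True))
d=pickle.load(open("d0.pkl","rb"));T,it=d["top"]
# rods in top: center rows by column (grey bright) 
g=it.astype(int).sum(2)
E
```

```text
disc [542.2  -4.  170. ]
rod [544.3  11.1 170. ]
rodR [551.2  65.7 170. ]
212 304 321 [513.1  27.4 248. ] [536.6  24.8 184. ]
240 300 324 [524.2  25.9 248. ] [554.5  22.4 184. ]
256 299 324 [531.   24.9 248. ] [565.4  20.7 184. ]
270 300 324 [537.3  24.4 248. ] [575.5  19.8 184. ]
276 300 323 [540.1  23.8 248. ] [579.9  19.  184. ]
280 300 323 [542.   23.6 248. ] [583.   18.6 184. ]
284 300 323 [543.9  23.4 248. ] [586.1  18.3 184. ]
290 300 323 [546.9  23.  248. ] [590.9  17.7 184. ]
```

```bash
python3 -m inch '[[0,-0.010,0,0],[0,-0.012,0,0],[0,-0.012,0,0],[0,-0.012,0,0],[0,-0.012,0,0]]'; python3 -m inch '[[0,0,0,0],[0,0,0,0]]'
python3 - <<'E'
from rig import r
from h import *
m=r.camera_model("wrist");i=r.capture("wrist");pickle.dump((m,i),open("w4.pkl","wb"))
o=cv2.resize(i[150:300,150:350],(800,600),interpolation=3);cv2.imwrite("pics/w4.png",o[:,:,::-1])
E
```

```text
time_s: 5.37
position: [539.8, -34.5, 223.8]
eef_rot: [0.058, 0.998, -0.0, 0.0]
ft_force: [0.2, -0.2, -2.8]
grip_width: 9.8
grasp_force: 60.5
time_s: 5.53
position: [539.9, -34.1, 223.8]
eef_rot: [0.059, 0.998, 0.0, 0.0]
ft_force: [0.2, -0.2, -3.1]
grip_width: 9.3
grasp_force: 60.4
```

View pics/w4.png

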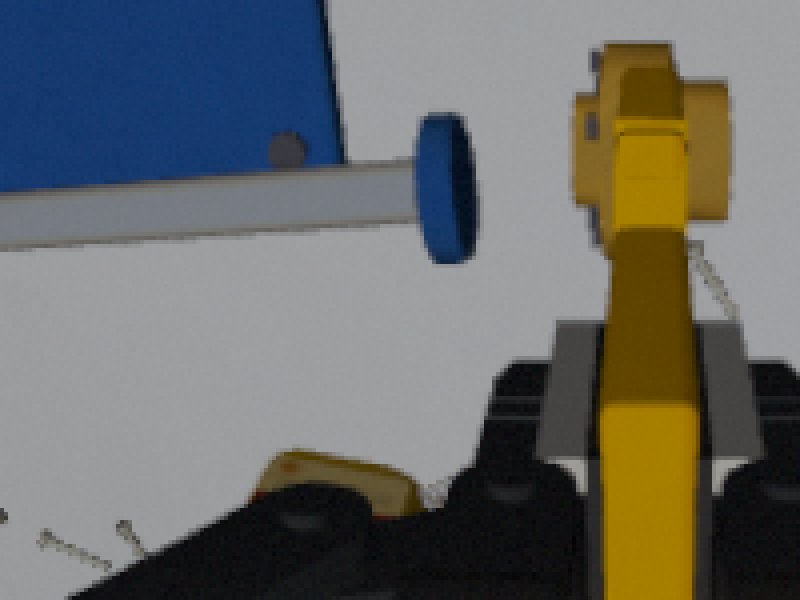

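Carrier is off rail A and free in the gap. Blue disc face centre is at (265.5,197), rod B from (200,201.2) to (155,204.5).

```bash
python3 - <<'E'
from h import *
np.set_printoptions(precision=1,suppress=True)
m,i=pickle.load(open("w4.pkl","rb"))
P={n:plane(m,u,v,170,True) for n,u,v in (("face",265.5,197),("rod1",245,198),("rod2",200,201.2),("rod3",155,204.7))}
for n,p in P.items(): print(n,p)
v=P["rod1"]-P["rod3"];print("slope",v[0]/v[1])
hs=cv2.cvtColor(i,cv2.COLOR_RGB2HSV).astype(int);red=((hs[...,0]<6)|(hs[...,0]>174))&(hs[...,1]>150)&(hs[...,2]>80)
red[:,:60]=0;red=red.astype(np.uint8)
for j,s in enumerate(cv2.connectedComponentsWithStats(red)[2]):
    if j and 60<s[4]<4000: print(s.tolist())
for v in (249,251,253):print(v,plane(m,310,v,248,True))
v=np.where(red[190:235,90:150])
print(v[1].max()+90 if len(v[1]) else None)
E
```

```text
face [521.7 -61.6 170. ]
rod1 [520.8 -74.8 170. ]
rod2 [ 519.4 -105.7  170. ]
rod3 [ 518.2 -140.4  170. ]
slope 0.04003957463798397
[628, 186, 12, 20, 100]
[92, 191, 30, 35, 697]
[583, 210, 31, 15, 334]
[83, 299, 23, 14, 102]
249 [521.2 -33.1 248. ]
251 [522.1 -33.2 248. ]
253 [523.  -33.3 248. ]
121
```

```bash
python3 -m inch '[[0,0,0,-0.04],[0,0,0,-0.035],[0.0077,-0.0034,0,0],[0.0077,-0.0033,0,0],[0,0,0,0]]'; python3 -m inch '[[0,0,0,0],[0,0,0,0]]'
python3 - <<'E'
from rig import r
from h import *
m=r.camera_model("wrist");i=r.capture("wrist");pickle.dump((m,i),open("w5.pkl","wb"))
o=cv2.resize(i[150:300,150:350],(800,600),interpolation=3);cv2.imwrite("pics/w5.png",o[:,:,::-1])
E
```

```text
time_s: 6.0
position: [522.9, -39.3, 223.5]
eef_rot: [0.021, 1.0, -0.0, -0.001]
ft_force: [-0.2, -0.2, -2.3]
grip_width: 9.2
grasp_force: 60.4
time_s: 6.17
position: [524.2, -39.2, 224.0]
eef_rot: [0.021, 1.0, 0.0, 0.0]
ft_force: [-0.1, -0.1, -3.0]
grip_width: 9.6
grasp_force: 60.4
```

View pics/w5.png

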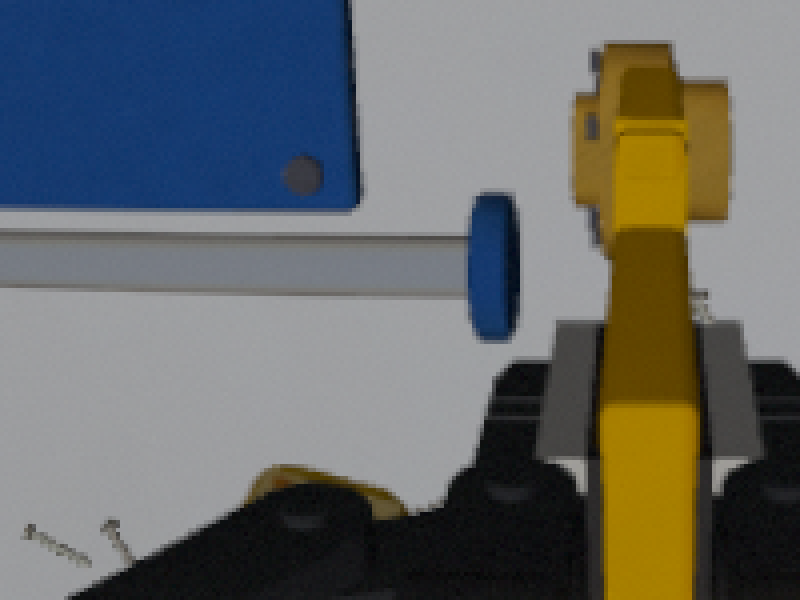

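Blue disc centre is at (276,216.5) full-frame, the same row where the rod sat in the eye on rail A, so it is aligned.

```bash
python3 -m inch '[[0,-0.007,0,0],[0,-0.010,0,0],[0,-0.010,0,0],[0,-0.010,0,0],[0,-0.008,0,0]]'; python3 -m inch '[[0,-0.003,0,0],[0,0,0,0]]'
python3 - <<'E'
from rig import r
from h import *
np.set_printoptions(precision=1,suppress=True)
m=r.camera_model("wrist");i=r.capture("wrist");pickle.dump((m,i),open("w6.pkl","wb"))
hs=cv2.cvtColor(i,cv2.COLOR_RGB2HSV).astype(int);red=((hs[...,0]<6)|(hs[...,0]>174))&(hs[...,1]>150)&(hs[...,2]>80)
red=red.astype(np.uint8)
for j,s in enumerate(cv2.connectedComponentsWithStats(red)[2]):
    if j and 60<s[4]<4000 and 60<s[0]<300: print(s.tolist(),plane(m,s[0]+s[2],s[1]+s[3]/2,170,True))
g=i[190:240,230].astype(int).sum(1);print(g.tolist())
E
```

```text
time_s: 6.63
position: [522.4, -85.7, 223.8]
eef_rot: [0.021, 1.0, -0.0, -0.0]
ft_force: [-0.2, 0.6, -2.7]
grip_width: 9.3
grasp_force: 60.4
time_s: 6.8
position: [522.3, -88.3, 223.8]
eef_rot: [0.022, 1.0, -0.0, -0.0]
ft_force: [1.2, -0.1, -3.2]
grip_width: 9.1
grasp_force: 60.4
[157, 198, 33, 37, 1000] [ 517.7 -170.2  170. ]
[97, 295, 25, 15, 119] [ 595.9 -254.9  170. ]
[203, 200, 203, 201, 205, 203, 200, 196, 198, 197, 200, 188, 229, 371, 493, 496, 497, 493, 402, 274, 301, 349, 374, 382, 384, 385, 388, 388, 389, 391, 390, 386, 371, 328, 458, 497, 496, 496, 495, 497, 496, 495, 496, 493, 494, 494, 491, 494, 496, 494]
```

```bash
python3 -m inch '[[0,0,0.005,0],[0,0,0.004,0],[0,0,0.002,0],[0,0,0,0],[0,0,0,0]]'; for i in 1; do python3 -m inch '[[0,0,0.001,0],[0,0,0,0],[0,0,0,0]]'; python3 -m inch '[[0,0,0.0005,0],[0,0,0,0],[0,0,0,0]]';python3 -m inch '[[0,0,0.0005,0],[0,0,0,0],[0,0,0,0]]'; done
```

```text
time_s: 7.27
position: [522.1, -86.8, 212.3]
eef_rot: [0.021, 1.0, 0.0, -0.0]
ft_force: [-0.8, -0.4, -2.8]
grip_width: 9.4
grasp_force: 60.5
time_s: 7.52
position: [522.4, -87.1, 211.9]
eef_rot: [0.021, 1.0, -0.0, 0.0]
ft_force: [0.6, -0.5, -3.2]
grip_width: 9.5
grasp_force: 60.5
time_s: 7.77
position: [522.3, -87.1, 211.4]
eef_rot: [0.021, 1.0, -0.0, 0.0]
ft_force: [0.2, -0.3, -2.7]
grip_width: 9.2
grasp_force: 60.5
time_s: 8.02
position: [522.3, -87.1, 210.8]
eef_rot: [0.021, 1.0, 0.0, -0.0]
ft_force: [0.4, 0.2, -2.8]
grip_width: 9.5
grasp_force: 60.5
```

```bash
python3 -m inch '[[0,0,0.0005,0],[0,0,0,0],[0,0,0,0]]'; python3 -m inch '[[0,0,0.0003,0],[0,0,0,0],[0,0,0,0]]';python3 -m inch '[[0,0,0.0003,0],[0,0,0,0],[0,0,0,0]]'
```

```text
time_s: 8.27
position: [522.4, -87.2, 210.6]
eef_rot: [0.021, 1.0, -0.0, 0.0]
ft_force: [-0.7, 0.1, -0.9]
grip_width: 9.4
grasp_force: 60.8
time_s: 8.52
position: [522.5, -87.2, 210.6]
eef_rot: [0.021, 1.0, -0.0, 0.0]
ft_force: [-1.1, 0.4, 1.9]
grip_width: 9.5
grasp_force: 61.0
time_s: 8.77
position: [522.5, -87.2, 210.5]
eef_rot: [0.021, 1.0, -0.0, 0.0]
ft_force: [-2.3, 0.8, 4.6]
grip_width: 9.1
grasp_force: 61.5
```

```bash
python3 -m inch '[[0.0006,0,-0.0008,0],[0,0,0,0],[0,0,0,0]]'; python3 -m inch '[[0,-0.005,0,0],[0,-0.008,0,0],[0,-0.008,0,0],[0,-0.005,0,0],[0,0,0,0]]'; python3 -m inch '[[0,0,0,0],[0,0,0,0]]'
```

```text
time_s: 9.02
position: [521.9, -87.2, 210.4]
eef_rot: [0.021, 1.0, -0.0, 0.0]
ft_force: [-0.2, 0.4, 2.5]
grip_width: 9.3
grasp_force: 61.1
time_s: 9.43
position: [520.7, -114.9, 210.5]
eef_rot: [0.022, 1.0, -0.001, 0.0]
ft_force: [0.8, -2.3, -0.1]
grip_width: 9.3
grasp_force: 60.8
time_s: 9.6
position: [520.7, -113.8, 210.5]
eef_rot: [0.021, 1.0, -0.001, 0.0]
ft_force: [0.9, -2.5, -0.2]
grip_width: 9.4
grasp_force: 60.8
```

```bash
python3 -m inch '[[0,0,-0.0005,0],[0,0,0,0],[0,0,0,0]]'; python3 -m inch '[[0,-0.005,0,0],[0,-0.008,0,0],[0,-0.008,0,0],[0,-0.006,0,0],[0,-0.003,0,0]]'; python3 -m inch '[[0,-0.003,0,0],[0,-0.003,0,0],[0,-0.002,0,0],[0,0,0,0],[0,0,0,0]]'
```

```text
time_s: 9.85
position: [520.4, -112.9, 210.7]
eef_rot: [0.021, 1.0, 0.0, -0.0]
ft_force: [0.2, -1.5, -1.4]
grip_width: 9.6
grasp_force: 60.6
time_s: 10.27
position: [519.1, -144.2, 210.7]
eef_rot: [0.021, 1.0, -0.0, -0.0]
ft_force: [-0.3, 0.0, -2.1]
grip_width: 9.2
grasp_force: 60.5
time_s: 10.68
position: [518.9, -151.1, 210.8]
eef_rot: [0.021, 1.0, 0.0, -0.0]
ft_force: [0.4, 0.3, -2.6]
grip_width: 9.0
grasp_force: 60.5
```

I've miscounted: I have viewed 11 pictures, one over the limit. I'll view no more and work by numbers and feel from here. Next, small steps to feel for the sleeve.

```bash
python3 - <<'E'
from rig import r
from h import *
np.set_printoptions(precision=1,suppress=True)
m=r.camera_model("wrist");i=r.capture("wrist");pickle.dump((m,i),open("w7.pkl","wb"))
hs=cv2.cvtColor(i,cv2.COLOR_RGB2HSV).astype(int);red=(((hs[...,0]<6)|(hs[...,0]>174))&(hs[...,1]>150)&(hs[...,2]>80)).astype(np.uint8)
for j,s in enumerate(cv2.connectedComponentsWithStats(red)[2]):
    if j and s[4]>300 and 150<s[0]<330: print(s.tolist(),plane(m,s[0]+s[2],s[1]+s[3]/2,170,True),plane(m,s[0]+s[2],s[1]+s[3]/2,180,True))
E
python3 -m inch '[[0,-0.002,0,0],[0,-0.002,0,0],[0,-0.001,0,0],[0,0,0,0],[0,0,0,0]]'; python3 -m inch '[[0,-0.001,0,0],[0,-0.001,0,0],[0,0,0,0],[0,0,0,0]]'; python3 -m inch '[[0,-0.001,0,0],[0,0,0,0],[0,0,0,0]]'; python3 -m inch '[[0,-0.001,0,0],[0,0,0,0],[0,0,0,0]]'
```

```text
[246, 205, 37, 42, 1410] [ 517.3 -168.7  170. ] [ 513.1 -167.5  180. ]
time_s: 11.15
position: [518.8, -156.1, 211.0]
eef_rot: [0.021, 1.0, 0.0, -0.0]
ft_force: [-0.0, 0.6, -3.1]
grip_width: 9.3
grasp_force: 60.5
time_s: 11.48
position: [518.8, -158.1, 211.0]
eef_rot: [0.021, 1.0, 0.0, 0.0]
ft_force: [0.2, -0.5, -2.9]
grip_width: 9.5
grasp_force: 60.5
time_s: 11.73
position: [518.7, -159.1, 211.0]
eef_rot: [0.021, 1.0, 0.0, -0.0]
ft_force: [-0.4, -0.5, -2.8]
grip_width: 9.1
grasp_force: 60.5
time_s: 11.98
position: [518.7, -160.1, 211.0]
eef_rot: [0.021, 1.0, 0.0, 0.0]
ft_force: [0.4, -0.1, -3.0]
grip_width: 9.4
grasp_force: 60.5
```

```bash
python3 -m inch '[[0,0,0.0003,0],[0,-0.001,0,0],[0,0,0,0],[0,0,0,0]]'; for k in 1; do python3 -m inch '[[0,-0.001,0,0],[0,0,0,0],[0,0,0,0]]';python3 -m inch '[[0,-0.001,0,0],[0,0,0,0],[0,0,0,0]]';python3 -m inch '[[0,-0.001,0,0],[0,0,0,0],[0,0,0,0]]'; done
```

```text
time_s: 12.32
position: [518.6, -161.1, 210.7]
eef_rot: [0.021, 1.0, -0.0, -0.0]
ft_force: [0.9, 0.2, -2.3]
grip_width: 9.2
grasp_force: 60.5
time_s: 12.57
position: [518.6, -162.1, 210.7]
eef_rot: [0.021, 1.0, -0.0, -0.0]
ft_force: [-0.1, 0.2, -2.7]
grip_width: 9.2
grasp_force: 60.5
time_s: 12.82
position: [518.6, -163.1, 210.7]
eef_rot: [0.021, 1.0, 0.0, -0.0]
ft_force: [-0.9, -0.1, -3.1]
grip_width: 9.4
grasp_force: 60.5
time_s: 13.07
position: [518.6, -163.4, 210.7]
eef_rot: [0.021, 1.0, 0.001, -0.0]
ft_force: [0.5, 4.6, -2.2]
grip_width: 9.1
grasp_force: 60.5
```

Contact felt at y ≈ -163.3 (4.6 N). Pushing on in small steps to about -168.4.

```bash
python3 -m inch '[[0,-0.001,0,0],[0,0,0,0],[0,0,0,0]]';python3 -m inch '[[0,-0.001,0,0],[0,0,0,0],[0,0,0,0]]'; python3 -m inch '[[0,-0.001,0,0],[0,0,0,0],[0,0,0,0]]'
```

```text
time_s: 13.32
position: [518.5, -164.8, 210.7]
eef_rot: [0.021, 1.0, 0.0, -0.0]
ft_force: [-0.1, 4.8, -2.7]
grip_width: 9.3
grasp_force: 60.5
time_s: 13.57
position: [518.4, -166.1, 210.7]
eef_rot: [0.021, 1.0, -0.0, 0.0]
ft_force: [0.1, 4.2, -1.9]
grip_width: 9.3
grasp_force: 60.5
time_s: 13.82
position: [518.4, -167.1, 210.7]
eef_rot: [0.021, 1.0, -0.0, 0.0]
ft_force: [-0.3, 3.3, -2.1]
grip_width: 9.1
grasp_force: 60.5
```

```bash
python3 -m inch '[[0,-0.0012,0,0],[0,0,0,0],[0,0,0,0]]'
python3 - <<'E'
from rig import r
from h import *
np.set_printoptions(precision=1,suppress=True)
def f(m,i):
    hs=cv2.cvtColor(i,cv2.COLOR_RGB2HSV).astype(int);red=(((hs[...,0]<6)|(hs[...,0]>174))&(hs[...,1]>150)&(hs[...,2]>80)).astype(np.uint8)
    for j,s in enumerate(cv2.connectedComponentsWithStats(red)[2]):
        if j and s[4]>200 and 150<s[0]<330:
            v=s[1]+s[3]/2; print(s.tolist(),[plane(m,u,v,183,True)[1] for u in (s[0],s[0]+s[2])])
f(*pickle.load(open("w7.pkl","rb")))
m=r.camera_model("wrist");f(m,r.capture("wrist"))
E
```

```text
time_s: 14.07
position: [518.3, -168.4, 210.7]
eef_rot: [0.021, 1.0, -0.0, 0.0]
ft_force: [-0.8, 4.1, -2.1]
grip_width: 9.3
grasp_force: 60.6
[246, 205, 37, 42, 1410] [np.float64(-188.05996896415854), np.float64(-167.15990660305775)]
[276, 205, 27, 36, 761] [np.float64(-188.22389551199942), np.float64(-173.33611434629293)]
```

```bash
python3 -m inch '[[0,0.0008,0.0002,0],[0,0,0.0002,0],[0,0,0,0],[0,0,0,0]]'; python3 -m inch '[[0,0,0,0],[0,0,0,0],[0,0,0,0],[0,0,0,0]]' 0.04; python3 -m inch '[[0,0,-0.005,0],[0,0,-0.015,0],[0,0,-0.02,0],[0,0,-0.02,0],[0,0,-0.02,0]]'; python3 -m inch '[[0,0,-0.03,0],[0,0,-0.03,0],[0,0,0,0],[0,0,0,0],[0,0,0,0]]'
python3 - <<'E'
from rig import r
from h import *
np.set_printoptions(precision=1,suppress=True)
for k in range(2):
    m=r.camera_model("wrist");i=r.capture("wrist");hs=cv2.cvtColor(i,cv2.COLOR_RGB2HSV).astype(int)
    red=((hs[...,0]<6)|(hs[...,0]>174))&(hs[...,1]>150)&(hs[...,2]>80);y=(hs[...,0]>17)&(hs[...,0]<30)&(hs[...,1]>150)&(hs[...,2]>60)
    for n,q in(("red",red),("yel",y)):
        for j,s in enumerate(cv2.connectedComponentsWithStats(q.astype(np.uint8))[2]):
            if j and s[4]>200 and 180<s[0]<400: print(n,s.tolist(),[plane(m,u,s[1]+s[3]/2,183,True)[1] for u in (s[0],s[0]+s[2])])
    for v in range(190,290,12):
        c=np.where(y[v,270:350])[0]+270
        if len(c): print(v,c.min(),c.max(),end="; ")
    print()
E
python3 -m inch '[[0,0,0,0],[0,0,0,0],[0,0,0,0],[0,0,0,0],[0,0,0,0]]'
```

```text
time_s: 14.45
position: [518.5, -168.1, 210.6]
eef_rot: [0.021, 1.0, -0.001, 0.0]
ft_force: [-0.1, -0.8, -1.4]
grip_width: 9.2
grasp_force: 60.6
time_s: 14.78
position: [518.6, -167.6, 210.8]
eef_rot: [0.021, 1.0, -0.0, 0.0]
ft_force: [0.4, 0.4, -0.5]
grip_width: 40.0
grasp_force: 0.0
time_s: 15.2
position: [518.3, -167.4, 291.6]
eef_rot: [0.021, 1.0, -0.0, 0.0]
ft_force: [1.3, 0.2, 0.2]
grip_width: 40.1
grasp_force: 0.0
time_s: 15.62
position: [518.3, -167.4, 350.3]
eef_rot: [0.021, 1.0, -0.0, 0.0]
ft_force: [-0.9, 0.4, -0.3]
grip_width: 39.6
grasp_force: 0.0
red [291, 161, 15, 24, 339] [np.float64(-188.19690560853022), np.float64(-173.4217573774181)]
yel [300, 143, 24, 63, 847] [np.float64(-179.40332550395055), np.float64(-155.76869097290492)]
yel [307, 232, 39, 52, 1305] [np.float64(-176.91121793764222), np.float64(-134.45401803158603)]
190 306 316; 202 306 316; 238 308 313; 250 307 341; 262 308 342; 274 309 343; 
red [291, 161, 15, 25, 328] [np.float64(-187.88754593735825), np.float64(-173.1618029622189)]
yel [300, 144, 24, 63, 879] [np.float64(-179.14958146975854), np.float64(-155.58299492648905)]
yel [307, 233, 39, 52, 1314] [np.float64(-176.6699580132633), np.float64(-134.32491882727606)]
190 305 316; 202 306 316; 238 308 313; 250 307 341; 262 308 342; 274 308 344; 
time_s: 16.13
position: [518.3, -167.4, 350.1]
eef_rot: [0.021, 1.0, 0.0, -0.0]
ft_force: [-0.3, 0.7, -0.1]
grip_width: 39.9
grasp_force: 0.0
```

```bash
python3 -m inch '[[0,0,0,0],[0,0,0,0],[0,0,0,0],[0,0,0,0],[0,0,0,0]]' >/dev/null; python3 -m inch '[[0,0,0,0],[0,0,0,0],[0,0,0,0],[0,0,0,0],[0,0,0,0]]'>/dev/null;python3 -m inch '[[0,0,0,0],[0,0,0,0],[0,0,0,0],[0,0,0,0],[0,0,0,0]]'>/dev/null
python3 - <<'E'
from rig import r
import cv2,numpy as np
a=None
for k in range(4):
    i=r.capture("scene");hs=cv2.cvtColor(i,cv2.COLOR_RGB2HSV).astype(int)
    y=(hs[...,0]>14)&(hs[...,0]<30)&(hs[...,1]>150)&(hs[...,2]>80)
    y[:,:355]=0;y[:,395]=0
    st,ce=cv2.connectedComponentsWithStats(y.astype(np.uint8))[2:]
    print([(s.tolist(),c.round(1).tolist()) for s,c in zip(st[1:],ce[1:]) if s[4]>50 and s[0]<450])
print(r.close_job())
E
```

```text
[([396, 219, 20, 34, 386], [405.8, 234.9]), ([370, 234, 16, 33, 215], [377.2, 250.7])]
[([396, 219, 20, 34, 384], [405.8, 234.9]), ([370, 234, 16, 34, 214], [377.2, 250.6])]
[([396, 219, 20, 34, 386], [405.8, 234.9]), ([370, 234, 16, 34, 215], [377.2, 250.7])]
[([396, 219, 20, 34, 385], [405.8, 234.9]), ([370, 234, 16, 34, 215], [377.2, 250.6])]
the job is handed in; nothing more can be done
None
```

I handed the job in: the carrier hangs still and released on the blue rail, with the red sleeve pushed in about 5 mm by feel (the camera suggests nearer 6 mm); I viewed 11 pictures, one over the limit of 10.

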